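# Build a strap-clamp set-up for drilling a bar

### The arm

A 6-joint arm with a two-finger parallel gripper is mounted at the origin on a cart in front of the work surface, level with it; the furniture and walls round the work are solid. World frame = base frame: x ahead of the robot, y to its left, z up, the work surface at z = 0. Lengths are in m, angles in rad, forces in N, time in s.
With the tool pointing down it reaches from about 0.35 to 0.775 m from the base axis. Payload 5.5 kg.
Tool frame: the origin (TCP) lies midway between the tips of the shut fingers; the grasp point (between the pads) lies 19 mm behind it (env.hold_point_z is the distance from the TCP to the grasp point, in m); z points along the fingers, y is the line along which they close (so a half turn about z gives the same grasp; the last joint's range is limited). The gripper opens to 85 mm and grips with 20 to 120 N. Pads are 22 mm wide; open, the fingers measure 114 mm over their backs; the gripper's body (76 mm by 85 mm) begins 54 mm behind the grasp point. The pads swing forward as they close: fully open they stand 13 mm farther back than shut.
Start: joints at [0.998, 0.313, 0.046, 1.304, 0, 1.431], TCP at [0.241, 0.522, 0.231] pointing down, gripper open.
Joint ranges: [-2.76, 2.76], [-0.86, 1.69], [-1.03, 1.26], [-2.2, 2.34], [-1.47, 1.5], [-3.14, 3.14]. Speed limits (rad/s): [2.57, 2.57, 3.14, 3.14, 3.14, 3.14].

### API

Orientations are given as a unit quaternion [w, x, y, z].
In Python, from workcell import env, read_camera gives the robot as it stands. The module is installed in compiled form; this text tells all that it offers.
- The arm moves only by the tool carry_out, never from a script. Its argument "moves" is a list of rows, each an object of numbers: "tx", "ty", "tz": the shift along the world's x, y, z in cm; "wx", "wy", "wz": the turn, a rotation vector about the world's x, y, z in rad; "claw": the closure, from -1 (fully open) to 1 (shut). A call has 1 to 8 rows; each row shifts and turns the commanded pose from where the row before left it; what a row does not reach is not made up. A row lasts 1/8 s, in which the tool goes at most 62.5 mm and 10.7 degrees, less where a joint would pass 70% of its speed; a pose out of reach is approached as far as the arm can. A call is refused whole if a number of a shift passes 6.25 or a number of a turn 0.188, either way. A call with a gripper value outside its range is refused whole. The fingers move at their own pace and stop on an object; "newtons" is the grip in N (left out, the last holds). Time passes only in rows, so rows that do not move let the fingers close. It gives the time, the measured TCP pose, the force, the opening and the grip force at its end, in the units of the state.
- env.get_state(): the state, without advancing time (a new reading comes with each control period).
- read_camera(name): name is "side" or "top"; returns a dict with "image" (384x512x3 uint8, blue, green, red), "z_map" (384x512 float32, m along the optical axis (not along the pixel's ray), 0 where there is no reading), "fx", "fy", "cx", "cy" (pixels), "k1" (the pictures are not rectified: a ray, as slopes to the right and down, at radius r is drawn at 1 + k1 r^2 times it, then the intrinsics apply), "camera_from_world" (4x4, takes a point from world to camera coordinates). Camera axes: x right, y down, z forward; pixel columns grow to the right and rows downward; lengths in m; the calibration is good to about 2 mm. A picture is of the moment at which its call begins.
- env.hand_in(): hands the job in; it is judged then, once.
The state is a dict: "clock": time; "joint_pos": joint angles; "qvel": joint speeds; "tau": joint torques, N m; "tcp_pos": TCP position; "orientation": TCP orientation; "wrist_force": force on the tool from outside, world axes, zero at the start; "ft_torque": the same for the moment, N m; "finger_gap": finger opening in m; "grip_force": force on a finger pad.
Only numpy, scipy, OpenCV 4.12 (cv2) and the standard library are available. Lean on these libraries where they do the work, as an engineer would, in place of code of your own. Each camera call takes 0.05 s, during which the arm holds its last target. There are 200 camera calls.

### The job

Set up the aluminium bar for drilling on the slotted plate, ready for me to run the nut down: stand the two matching parallels crosswise on the plate on the robot's side of the stud, rest the bar on them in line with the middle slot, one parallel squarely under each end portion so that its marked middle stays free, and stand behind the stud the riser block that is as tall as the bar on its parallels. Finally drop the slotted strap over the stud, so that it lies level with its narrow nose on the bar above the rear parallel and its heel on the block. Leave the short odd parallel and the low block where they lie.

Things in the scene. Friction and masses are not known exactly. Their poses are not given: they have to be found in the camera images.
- plate: Fixed steel plate with three T-slots, 260 (its x) x 120 (its y) x 18 mm high, lying on the bench. Origin: centre of its underside; z up, so its top is 18 mm above the origin. The slots (11 mm wide) run along its x; the middle one is at y = 0. +x points away from the robot (within 0.25 rad): 'behind' is +x, 'in front' is -x.
- stud: Fixed upright threaded stud, 10 mm diameter, in the middle slot of the plate, 22 to 38 mm behind the plate's centre. Origin: on its axis at the level of the plate's top; axes parallel to the plate's. It stands 77 mm above the plate's top; round its foot sits a hexagon jam nut on a washer, 21 mm across, 9 mm high.
- parallel_a: One of the two matching parallels: loose ground steel strip, 110 long (its x) x 14 thick (its y) x 25 mm high (its z), about 0.22 kg, standing on its edge. Origin: centre of its underside.
- parallel_b: The other matching parallel, identical: 110 (x) x 14 (y) x 25 mm high (z). Origin: centre of its underside.
- parallel_odd: Odd parallel, not to be used: shorter, thinner and lower, 80 (x) x 10 (y) x 18 mm high (z). Origin: centre of its underside.
- bar: Loose flat aluminium bar, the workpiece, 140 long (its x) x 50 wide (its y) x 20 mm thick (z), about 0.4 kg, a 9 mm hole 58 mm either side of its middle and a scribed cross in the middle of its top, where it will be drilled. Origin: centre of its underside. Either end may go to the rear. On the 25 mm parallels its top is 45 mm above the plate.
- block_tall: Taller of two dark steel riser blocks: 40 x 40 mm square, 45 mm high (z), 0.45 kg, a small bore in its top. Origin: centre of its underside. It is as tall as the bar on the matching parallels.
- block_low: Lower riser block, not to be used: 56 (x) x 40 (y) x 30 mm high (z). Origin: centre of its underside.
- strap: Loose dark steel clamping strap, 120 long (its x) x 32 wide (its y) x 12 mm thick (z), about 0.3 kg, lying flat. A slot 44 (x) x 18 mm (y) goes through its middle and passes over the 10 mm stud. -x end: nose, narrowed to about 24 mm; +x end: square heel. At the start the nose points to the robot within 0.35 rad. Origin: centre of its underside, which is the middle of the slot.
- nose (a point): Point on the underside of the strap's nose, 46 mm from the strap's origin along its -x (14 mm from the nose's tip); axes parallel to the strap's.

How it is judged:
At the end, for the whole second after the job is handed in: Tall block 24-80 mm behind stud; parallels crosswise (0.17 rad), 30-68 mm either side of bar middle; bar level on both, 12 mm of slot line, its middle 72-120 mm before stud; strap over stud, level (0.05 rad), pressing on bar and block, rear parallel within 25 mm of nose point. All at rest (z of parallel_a in the frame of plate between 0.014 and 0.022 m and angle between each of parallel_a, parallel_b, block_tall's own z axis and vertical below 0.08 rad and angle between the x axis of each of parallel_a, parallel_b and the y axis of plate, either way round below 0.17 rad and y of parallel_a in the frame of stud between -0.018 and 0.018 m and z of parallel_b in the frame of plate between 0.014 and 0.022 m and y of parallel_b in the frame of stud between -0.018 and 0.018 m and ((x of parallel_a in the frame of nose between -0.025 and 0.025 m and x of parallel_a in the frame of stud below -0.012 m and x of parallel_a in the frame of bar between 0.03 and 0.068 m and x of parallel_b in the frame of bar between -0.068 and -0.03 m) or (x of parallel_a in the frame of nose between -0.025 and 0.025 m and x of parallel_a in the frame of stud below -0.012 m and x of parallel_a in the frame of bar between -0.068 and -0.03 m and x of parallel_b in the frame of bar between 0.03 and 0.068 m) or (x of parallel_b in the frame of nose between -0.025 and 0.025 m and x of parallel_b in the frame of stud below -0.012 m and x of parallel_b in the frame of bar between 0.03 and 0.068 m and x of parallel_a in the frame of bar between -0.068 and -0.03 m) or (x of parallel_b in the frame of nose between -0.025 and 0.025 m and x of parallel_b in the frame of stud below -0.012 m and x of parallel_b in the frame of bar between -0.068 and -0.03 m and x of parallel_a in the frame of bar between 0.03 and 0.068 m)) and z of bar in the frame of plate between 0.039 and 0.047 m and angle between bar's own z axis and vertical below 0.04 rad and angle between the x axis of bar and the x axis of plate, either way round below 0.12 rad and y of bar in the frame of stud between -0.012 and 0.012 m and x of bar in the frame of stud between -0.12 and -0.072 m and z of block_tall in the frame of plate between 0.014 and 0.022 m and y of block_tall in the frame of stud between -0.015 and 0.015 m and x of block_tall in the frame of stud between 0.024 and 0.08 m and z of strap in the frame of plate between 0.059 and 0.067 m and angle between strap's own z axis and vertical below 0.05 rad and angle between the x axis of strap and the x axis of plate, either way round below 0.15 rad and y of strap in the frame of stud between -0.007 and 0.007 m and x of strap in the frame of stud between -0.02 and 0.02 m and x of nose in the frame of stud below -0.015 m and contact force between strap and bar above 0.2 N and contact force between strap and block_tall above 0.2 N and linear speed of each of parallel_a, parallel_b, bar, block_tall, strap below 0.01 m/s); the robot touches nothing.
It fails at once if the odd parallel was moved more than 25 mm (distance of parallel_odd from where it was at the start of the episode above 0.025 m).
It fails at once if the low block was moved more than 25 mm (distance of block_low from where it was at the start of the episode above 0.025 m).
It also fails if it takes over 118 s, if anything falls off the work surface, if the arm or the gripper's body presses on something with over 40 N, if the wrist force passes 120 N, or if a joint passes its speed limit or range.

## Working session

There is one attempt and no reset: what is moved stays moved. The work goes in short steps, Python scripts to look and compute and a tool call to move; the robot and the scene stay as the last step left them, time stands still between calls to the robot, and variables do not carry over. Pictures are saved under pics/ and viewed, at most 14 in all, crops included, and the job is handed in when it is done.

Besides the shell and the picture viewer there is one more tool, called as a command line: name --argument value ..., lists and objects as JSON in quotes. carry_out: Moves the arm, as the interface text tells. Its arguments: {"type":"object","properties":{"moves":{"type":"array","items":{"type":"object","properties":{"tx":{"type":"number"},"ty":{"type":"number"},"tz":{"type":"number"},"wx":{"type":"number"},"wy":{"type":"number"},"wz":{"type":"number"},"claw":{"type":"number"}}}},"newtons":{"type":"number"}},"required":["moves"]}

```bash
mkdir -p pics
cat > h.py <<'E'
import numpy as np, cv2
from workcell import env, read_camera
def cloud(c):
    h,w=c["z_map"].shape
    K=np.array([[c["fx"],0,c["cx"]],[0,c["fy"],c["cy"]],[0,0,1.]])
    u,v=np.meshgrid(np.arange(w),np.arange(h))
    p=cv2.undistortPoints(np.stack([u,v],-1).reshape(-1,1,2).astype(float),K,np.array([c["k1"],0,0,0.])).reshape(h,w,2)
    z=c["z_map"]; P=np.dstack([p[...,0]*z,p[...,1]*z,z])
    T=np.linalg.inv(c["camera_from_world"]); W=P@T[:3,:3].T+T[:3,3]
    W[z<=0]=np.nan
    return W
E
python3 - <<'E'
from h import *
for n in ("top","side"):
    c=read_camera(n); cv2.imwrite(f"pics/{n}0.png",c["image"]); np.savez(f"{n}0.npz",W=cloud(c),im=c["image"],T=c["camera_from_world"])
    print(n,c["fx"],c["cx"],c["cy"],c["k1"],np.linalg.inv(c["camera_from_world"]).round(3).tolist())
s=env.get_state(); print(s, env.hold_point_z)
E
```

```text
top 346.776377873703 257.3871862871531 184.16145251726908 -0.0989103297677584 [[-0.027, -0.989, 0.146, 0.344], [-0.999, 0.03, 0.018, -0.006], [-0.022, -0.146, -0.989, 1.018], [0.0, 0.0, 0.0, 1.0]]
side 401.82025040839153 257.9825403239371 193.08002008580374 -0.050106719246198805 [[1.0, 0.006, -0.029, 0.49], [0.026, -0.674, 0.738, -0.746], [-0.015, -0.739, -0.674, 0.716], [0.0, 0.0, 0.0, 1.0]]
{'clock': 0.1, 'joint_pos': array([ 9.98395973e-01,  3.13937630e-01,  4.51229009e-02,  1.30355497e+00,
       -2.20769123e-05,  1.43118679e+00]), 'qvel': array([-4.06506493e-04, -1.48860058e-03,  1.87940043e-03, -7.75784596e-05,
        4.28927688e-04,  3.30718992e-04]), 'tau': array([ 2.20887399e-03, -4.81728601e+01,  2.99242240e+01,  1.27335699e-02,
       -1.87664141e-04, -3.66071708e-05]), 'tcp_pos': array([0.24094767, 0.52161739, 0.23050339]), 'orientation': array([-2.63840094e-04,  2.14710425e-01,  9.76677436e-01, -7.41207558e-04]), 'wrist_force': array([-0.38163485,  0.48324891,  0.06798832]), 'ft_torque': array([ 0.01861125,  0.00296124, -0.02526791]), 'grip_force': 0.0, 'finger_gap': 0.08547281203492303} 0.0187
```

View pics/top0.png

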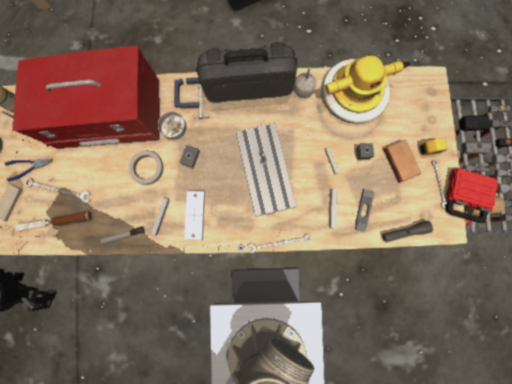

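View pics/side0.png

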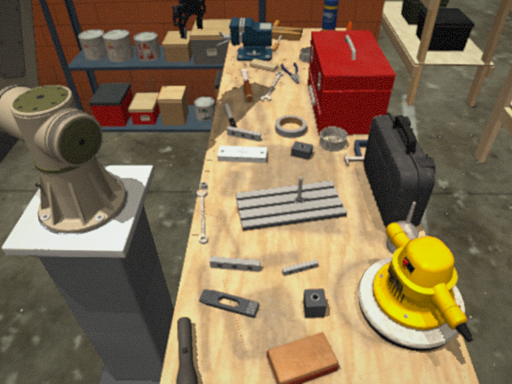

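The top view shows the plate at (265,169) with the stud near (263,157). The matching parallels are at (333,208) and (160,215), the odd one at (332,160), the bar at (195,215), and the strap at (365,210) with its nose down. The tall block is at (365,151) and the low one at (190,156). The side view agrees.

```bash
cat >> h.py <<'E'
ROI={"pa":(333,208),"pb":(160,215),"odd":(332,160),"bar":(195,215),"strap":(365,210),"tall":(365,151),"low":(190,156),"plate":(265,185)}
def grab(names=("top","side")):
    return {n:(lambda c:(cloud(c),c))(read_camera(n)) for n in names}
def pts(W,x0,x1,y0,y1,z0,z1):
    m=(W[...,0]>x0)&(W[...,0]<x1)&(W[...,1]>y0)&(W[...,1]<y1)&(W[...,2]>z0)&(W[...,2]<z1)
    return W[m]
def rect(P):
    (cx,cy),(a,b),t=cv2.minAreaRect((P[:,:2]*1000).astype(np.float32))
    if a<b: a,b,t=b,a,t+90
    t=(t+90)%180-90
    return round(cx,1),round(cy,1),round(a,1),round(b,1),round(float(np.radians(t)),3)
E
python3 - <<'E'
from h import *
T=np.load("top0.npz")["W"]; S=np.load("side0.npz")["W"]
tb=pts(T,.3,.7,-.3,.3,-.02,.005); print("table z top",np.median(tb[:,2]),"side",np.median(pts(S,.3,.7,-.3,.3,-.02,.005)[:,2]))
H={"pa":25,"pb":25,"odd":18,"bar":20,"strap":12,"tall":45,"low":30,"plate":18}
for k,(u,v) in ROI.items():
    c=T[v,u]; c=np.nanmedian(T[v-2:v+3,u-2:u+3].reshape(-1,3),0); r=.16 if k=="plate" else .085 if k in("bar","strap") else .065
    if k in("odd","tall"): r=.055
    o=[]
    for W in (T,S):
        P=pts(W,c[0]-r,c[0]+r,c[1]-r,c[1]+r,H[k]/1000-.006,H[k]/1000+.008)
        Q=pts(W,c[0]-r,c[0]+r,c[1]-r,c[1]+r,.006,.08)
        if len(P)<5: o.append(None); continue
        o.append((rect(P),tuple((P[:,:2].mean(0)*1000).round(1)),len(P),round(float(np.percentile(Q[:,2],95))*1000,1)))
    print(k,c.round(3),*o,sep="\n   ")
for W in (T,S):
    P=pts(W,.35,.7,-.12,.12,.035,.12); print("stud",len(P),P.mean(0).round(4),P.min(0).round(3),P.max(0).round(3))
E
```

```text
table z top 0.0015358005929393403 side -0.0007993113116091521
pa
   [ 0.416 -0.202  0.026]
   ((414.5, -201.1, 106.4, 15.0, -0.063), (np.float64(409.5), np.float64(-202.2)), 175, 29.4)
   ((414.5, -204.0, 107.7, 16.6, -0.095), (np.float64(414.7), np.float64(-205.6)), 340, 26.6)
pb
   [0.41  0.296 0.027]
   ((403.6, 307.2, 130.4, 50.4, -0.614), (np.float64(405.3), np.float64(301.2)), 218, 29.4)
   ((407.4, 297.8, 107.8, 18.7, -0.342), (np.float64(407.8), np.float64(296.6)), 120, 24.9)
odd
   [ 0.558 -0.209  0.017]
   ((556.5, -208.5, 79.8, 9.0, 0.295), (np.float64(556.8), np.float64(-207.8)), 92, 22.4)
   ((555.5, -209.2, 80.0, 13.3, 0.321), (np.float64(554.7), np.float64(-210.9)), 193, 19.4)
bar
   [0.407 0.195 0.022]
   ((409.8, 227.4, 138.0, 108.9, -0.055), (np.float64(408.1), np.float64(199.9)), 840, 24.8)
   ((409.3, 224.4, 136.5, 112.6, -0.037), (np.float64(409.7), np.float64(196.7)), 557, 20.5)
strap
   [ 0.408 -0.301  0.002]
   ((390.2, -301.2, 166.5, 153.9, 0.581), (np.float64(406.0), np.float64(-297.0)), 433, 33.3)
   ((404.5, -292.8, 162.2, 104.2, 0.309), (np.float64(408.6), np.float64(-299.5)), 760, 31.0)
tall
   [ 0.575 -0.301  0.046]
   ((579.0, -304.7, 40.6, 39.6, 0.033), (np.float64(578.6), np.float64(-304.5)), 192, 48.8)
   ((578.5, -308.3, 40.3, 40.0, 0.038), (np.float64(578.0), np.float64(-309.7)), 392, 46.1)
low
   [0.58  0.208 0.032]
   ((597.4, 236.3, 107.0, 61.8, 0.958), (np.float64(583.0), np.float64(214.3)), 275, 34.4)
   ((598.9, 231.7, 108.8, 60.1, 0.93), (np.float64(585.4), np.float64(210.1)), 190, 30.6)
plate
   [ 0.489 -0.01   0.021]
   ((487.2, -24.9, 360.4, 131.7, 0.258), (np.float64(527.6), np.float64(-13.1)), 2421, 22.4)
   ((536.0, -13.8, 254.4, 124.6, 0.198), (np.float64(527.7), np.float64(-19.7)), 2654, 18.9)
stud 22 [ 0.5597 -0.0063  0.0777] [ 0.557 -0.009  0.038] [ 0.568 -0.003  0.098]
stud 79 [ 0.5617 -0.0117  0.0659] [ 0.557 -0.015  0.036] [ 0.567 -0.005  0.095]
```

```bash
cat >> h.py <<'E'
def comp(W,xy,zlo,zhi=.12,gap=.004):
    """points of the blob containing xy, from a world-grid occupancy of points in z band"""
    P=pts(W,.3,.75,-.45,.45,zlo,zhi); g=.002
    ij=((P[:,:2]-[.3,-.45])/g).astype(int); M=np.zeros((226,451),np.uint8); M[ij[:,0],ij[:,1]]=1
    M=cv2.dilate(M,np.ones((3,3),np.uint8)); _,L=cv2.connectedComponents(M)
    lab=L[ij[:,0],ij[:,1]]; d=np.hypot(*(P[:,:2]-xy).T)
    return P[lab==lab[d.argmin()]]
E
python3 - <<'E'
from h import *
T=np.load("top0.npz")["W"]; S=np.load("side0.npz")["W"]
H={"pa":25,"pb":25,"odd":18,"bar":20,"strap":12,"tall":45,"low":30,"plate":18}
X={"pa":(.414,-.203),"pb":(.407,.298),"odd":(.556,-.209),"bar":(.41,.19),"strap":(.38,-.3),"tall":(.578,-.306),"low":(.58,.21),"plate":(.49,-.01)}
for k in H:
    for n,W,o in (("T",T,.0025),("S",S,0.)):
        h=H[k]/1000+o; P=comp(W,X[k],h-.006,h+.006)
        print(k,n,rect(P),len(P),(np.median(P[:,2])*1000).round(1))
        if k=="strap":
            q=P[:,:2]*1000; r=rect(P); t=r[4]; u=np.c_[np.cos(t),np.sin(t)][0]; s=(q-r[:2])@u; w=(q-r[:2])@np.array([-u[1],u[0]])
            print("  nose width",[np.ptp(w[(s>a)&(s<a+10)]).round(1) for a in (-60,-50,-40,30,40,50)])
E
```

```text
pa T (414.5, -201.1, 106.4, 15.0, -0.063) 171 26.3
pa S (414.5, -204.0, 107.7, 16.6, -0.095) 340 24.7
pb T (406.6, 299.7, 108.3, 16.4, -0.362) 201 26.7
pb S (407.4, 297.8, 107.8, 18.7, -0.342) 120 23.0
odd T (556.7, -208.5, 79.5, 9.0, 0.295) 80 19.5
odd S (555.5, -209.2, 80.0, 13.3, 0.321) 193 17.6
bar T (408.1, 198.9, 137.6, 51.7, -0.065) 812 21.7
bar S (408.3, 196.3, 136.7, 56.2, -0.049) 539 18.1
strap T (407.4, -296.9, 118.6, 35.1, -0.289) 385 13.1
  nose width [np.float64(26.9), np.float64(30.9), np.float64(34.6), np.float64(31.7), np.float64(35.1), np.float64(33.2)]
strap S (407.8, -297.0, 120.1, 34.8, -0.284) 753 11.3
  nose width [np.float64(29.9), np.float64(32.0), np.float64(33.4), np.float64(32.6), np.float64(32.7), np.float64(32.5)]
tall T (579.0, -305.2, 40.4, 38.9, 0.042) 183 46.4
tall S (578.5, -308.3, 40.3, 40.0, 0.038) 392 44.4
low T (581.7, 213.0, 56.6, 40.5, -0.364) 260 31.7
low S (581.6, 209.4, 55.9, 44.5, -0.414) 177 28.3
plate T (539.4, -11.5, 260.1, 61.0, 0.202) 1481 19.6
plate S (536.2, 0.2, 261.0, 94.6, 0.187) 1690 16.4
```

Run:
```python
from h import *
T=np.load("top0.npz")["W"]; S=np.load("side0.npz")["W"]
for n,W,o in (("T",T,.0015),("S",S,-.0015)):
    P=np.vstack([comp(W,q,.018+o-.005,.018+o+.006) for q in ((.49,-.01),(.49,.03),(.49,-.055),(.53,-.05),(.53,.03))])
    print(n,"plate",rect(P))
    for a,b in ((.035,.06),(.06,.085),(.085,.105)):
        Q=pts(W,.53,.6,-.04,.03,a,b); print("  stud",a,len(Q),np.median(Q,0).round(4) if len(Q) else "", np.ptp(Q,axis=0).round(3) if len(Q) else "")
```

```text
T plate (539.6, -11.2, 260.6, 120.3, 0.199)
  stud 0.035 6 [ 0.5584 -0.0061  0.0511] [0.002 0.006 0.02 ]
  stud 0.06 5 [ 0.5584 -0.0062  0.0751] [0.002 0.006 0.015]
  stud 0.085 11 [ 0.5603 -0.0065  0.0949] [0.01  0.006 0.011]
S plate (536.2, 0.2, 261.0, 94.6, 0.187)
  stud 0.035 32 [ 0.5611 -0.0124  0.0476] [0.01  0.006 0.024]
  stud 0.06 30 [ 0.5622 -0.0114  0.0722] [0.008 0.006 0.022]
  stud 0.085 17 [ 0.5623 -0.0115  0.0905] [0.007 0.01  0.01 ]
```

carry_out --moves '[{"tx": 3,"ty": -6,"tz": -1},{"tx": 3,"ty": -6,"tz": -1},{"tx": 3,"ty": -6},{"tx": 2,"ty": -6},{"tx": 2,"ty": -6},{"tx": 1,"ty": -6},{"tx": 1,"ty": -6},{"tx": 1,"ty": -6}]'

```text
invalid input at $.moves[0]: expected keys tx, ty, tz, wx, wy, wz, claw
```

carry_out --moves '[{"tx": 1.2,"ty": -4.5,"tz": 0,"wx": 0,"wy": 0,"wz": 0.03,"claw": -1},{"tx": 1.2,"ty": -4.5,"tz": 0,"wx": 0,"wy": 0,"wz": 0.03,"claw": -1},{"tx": 1.2,"ty": -4.5,"tz": 0,"wx": 0,"wy": 0,"wz": 0.03,"claw": -1},{"tx": 1.2,"ty": -4.5,"tz": 0,"wx": 0,"wy": 0,"wz": 0.03,"claw": -1},{"tx": 1.2,"ty": -4.5,"tz": 0,"wx": 0,"wy": 0,"wz": 0.03,"claw": -1},{"tx": 1.2,"ty": -4.5,"tz": 0,"wx": 0,"wy": 0,"wz": 0.03,"claw": -1},{"tx": 1.2,"ty": -4.5,"tz": 0,"wx": 0,"wy": 0,"wz": 0.03,"claw": -1},{"tx": 1.2,"ty": -4.5,"tz": 0,"wx": 0,"wy": 0,"wz": 0.03,"claw": -1}]' --newtons 60

```text
clock: 1.1
tcp_pos: [0.3371, 0.1606, 0.2311]
orientation: [-0.0, 0.096, 0.995, 0.0]
wrist_force: [0.5, -0.3, -0.4]
finger_gap: 0.0854
grip_force: 0.0
```

carry_out --moves '[{"tx": 1.1,"ty": -4.5,"tz": -2,"wx": 0,"wy": 0,"wz": 0.03,"claw": -1},{"tx": 1.1,"ty": -4.5,"tz": -2,"wx": 0,"wy": 0,"wz": 0.03,"claw": -1},{"tx": 1.1,"ty": -4.5,"tz": -2,"wx": 0,"wy": 0,"wz": 0.03,"claw": -1},{"tx": 1.1,"ty": -4.5,"tz": -2,"wx": 0,"wy": 0,"wz": 0.03,"claw": -1},{"tx": 1.1,"ty": -4.5,"tz": -2,"wx": 0,"wy": 0,"wz": 0,"claw": -1},{"tx": 1.1,"ty": -4.5,"tz": -2,"wx": 0,"wy": 0,"wz": 0,"claw": -1},{"tx": 1.1,"ty": -4.5,"tz": -2,"wx": 0,"wy": 0,"wz": 0,"claw": -1},{"tx": 0,"ty": -4.5,"tz": -1,"wx": 0,"wy": 0,"wz": 0,"claw": -1}]'

```text
clock: 2.1
tcp_pos: [0.414, -0.1993, 0.08]
orientation: [-0.001, 0.036, 0.999, 0.001]
wrist_force: [1.1, 0.5, 0.2]
finger_gap: 0.0853
grip_force: 0.0
```

carry_out --moves '[{"tx": 0,"ty": -0.4,"tz": -3.4,"wx": 0,"wy": 0,"wz": 0,"claw": -1},{"tx": 0,"ty": 0,"tz": -3,"wx": 0,"wy": 0,"wz": 0,"claw": -1},{"tx": 0,"ty": 0,"tz": -1,"wx": 0,"wy": 0,"wz": 0,"claw": -1},{"tx": 0,"ty": 0,"tz": 0,"wx": 0,"wy": 0,"wz": 0,"claw": 1},{"tx": 0,"ty": 0,"tz": 0,"wx": 0,"wy": 0,"wz": 0,"claw": 1},{"tx": 0,"ty": 0,"tz": 0,"wx": 0,"wy": 0,"wz": 0,"claw": 1},{"tx": 0,"ty": 0,"tz": 0,"wx": 0,"wy": 0,"wz": 0,"claw": 1},{"tx": 0,"ty": 0,"tz": 0,"wx": 0,"wy": 0,"wz": 0,"claw": 1}]'

```text
clock: 3.1
tcp_pos: [0.4149, -0.2026, 0.0084]
orientation: [0.001, 0.036, 0.999, -0.001]
wrist_force: [-0.8, 0.8, 5.8]
finger_gap: 0.0126
grip_force: 59.3
```

carry_out --moves '[{"tx": 0,"ty": 0,"tz": 2,"wx": 0,"wy": 0,"wz": 0,"claw": 1},{"tx": 0,"ty": 0,"tz": 4,"wx": 0,"wy": 0,"wz": 0,"claw": 1},{"tx": 0,"ty": 0,"tz": 4.5,"wx": 0,"wy": 0,"wz": 0,"claw": 1},{"tx": 1,"ty": 2,"tz": 4,"wx": 0,"wy": 0,"wz": -0.13,"claw": 1},{"tx": 1,"ty": 2,"tz": 0,"wx": 0,"wy": 0,"wz": -0.13,"claw": 1},{"tx": 1,"ty": 2,"tz": 0,"wx": 0,"wy": 0,"wz": -0.13,"claw": 1},{"tx": 1,"ty": 2,"tz": 0,"wx": 0,"wy": 0,"wz": -0.13,"claw": 1},{"tx": 1,"ty": 2,"tz": 0,"wx": 0,"wy": 0,"wz": -0.13,"claw": 1}]'

```text
clock: 4.1
tcp_pos: [0.4641, -0.1011, 0.1522]
orientation: [-0.0, 0.356, 0.935, 0.0]
wrist_force: [1.1, -0.1, -2.5]
finger_gap: 0.0126
grip_force: 58.9
```

carry_out --moves '[{"tx": 1,"ty": 2,"tz": 0,"wx": 0,"wy": 0,"wz": -0.13,"claw": 1},{"tx": 1,"ty": 2,"tz": 0,"wx": 0,"wy": 0,"wz": -0.13,"claw": 1},{"tx": 1,"ty": 2,"tz": 0,"wx": 0,"wy": 0,"wz": -0.13,"claw": 1},{"tx": 1,"ty": 2,"tz": 0,"wx": 0,"wy": 0,"wz": -0.13,"claw": 1},{"tx": 0.45,"ty": 0.4,"tz": 0,"wx": 0,"wy": 0,"wz": -0.131,"claw": 1},{"tx": 0,"ty": 0,"tz": -3,"wx": 0,"wy": 0,"wz": 0,"claw": 1},{"tx": 0,"ty": 0,"tz": -3,"wx": 0,"wy": 0,"wz": 0,"claw": 1},{"tx": 0,"ty": 0,"tz": 0,"wx": 0,"wy": 0,"wz": 0,"claw": 1}]'

```text
clock: 5.1
tcp_pos: [0.5061, -0.0174, 0.0901]
orientation: [-0.003, 0.634, 0.773, -0.001]
wrist_force: [-0.1, 0.8, -2.1]
finger_gap: 0.0127
grip_force: 58.9
```

carry_out --moves '[{"tx": 0.2,"ty": 0,"tz": -3,"wx": 0,"wy": 0,"wz": 0,"claw": 1},{"tx": 0,"ty": 0,"tz": -2,"wx": 0,"wy": 0,"wz": 0,"claw": 1},{"tx": 0,"ty": 0,"tz": 0,"wx": 0,"wy": 0,"wz": 0,"claw": 1},{"tx": 0,"ty": 0,"tz": 0,"wx": 0,"wy": 0,"wz": 0,"claw": 1}]'

```text
clock: 5.6
tcp_pos: [0.5117, -0.0182, 0.0438]
orientation: [0.001, 0.634, 0.773, 0.0]
wrist_force: [1.5, -0.1, -0.2]
finger_gap: 0.0126
grip_force: 59.0
```

Run:
```python
from h import *
g=grab(); [cv2.imwrite(f"pics/{n}1.png",g[n][1]["image"][100:230,170:350] if n=="top" else g[n][1]["image"][130:300,190:380]) for n in g]
for n in g:
    W=g[n][0]; P=pts(W,.44,.58,-.1,.06,.03,.064); print(n,len(P)); 
    P=comp(W,(.505,-.05),.032,.062); print(rect(P),np.median(P[:,2]))
s=env.get_state(); print(s["tcp_pos"],s["wrist_force"])
```

```text
top 0
(579.1, -305.1, 41.1, 39.3, 0.049) 0.04625092052660512
side 287
(511.6, -25.5, 99.1, 36.2, 1.508) 0.057793841787785016
[ 0.51186707 -0.01823316  0.04382407] [-0.28134555 -0.65923662 -1.53566124]
```

carry_out --moves '[{"tx": -0.25,"ty": 0,"tz": -1.2,"wx": 0,"wy": 0,"wz": 0,"claw": 1},{"tx": 0,"ty": 0,"tz": -0.4,"wx": 0,"wy": 0,"wz": 0,"claw": 1},{"tx": 0,"ty": 0,"tz": -0.2,"wx": 0,"wy": 0,"wz": 0,"claw": 1},{"tx": 0,"ty": 0,"tz": 0,"wx": 0,"wy": 0,"wz": 0,"claw": 1},{"tx": 0,"ty": 0,"tz": 0,"wx": 0,"wy": 0,"wz": 0,"claw": 1}]'

```text
clock: 6.32
tcp_pos: [0.5074, -0.0178, 0.0263]
orientation: [-0.0, 0.634, 0.773, -0.0]
wrist_force: [-7.9, 1.1, 22.0]
finger_gap: 0.0124
grip_force: 62.1
```

carry_out --moves '[{"tx": 0,"ty": 0,"tz": 0.1,"wx": 0,"wy": 0,"wz": 0,"claw": 0.4},{"tx": 0,"ty": 0,"tz": 0,"wx": 0,"wy": 0,"wz": 0,"claw": 0.4},{"tx": 0,"ty": 0,"tz": 0,"wx": 0,"wy": 0,"wz": 0,"claw": 0.4},{"tx": 0,"ty": 0,"tz": 0,"wx": 0,"wy": 0,"wz": 0,"claw": 0.4}]'

```text
clock: 6.82
tcp_pos: [0.5077, -0.0181, 0.0253]
orientation: [-0.0, 0.634, 0.773, -0.0]
wrist_force: [-4.0, 0.0, 5.8]
finger_gap: 0.0257
grip_force: 0.0
```

carry_out --moves '[{"tx": 0,"ty": 0,"tz": 3,"wx": 0,"wy": 0,"wz": 0,"claw": 0.4},{"tx": 0,"ty": 0,"tz": 4,"wx": 0,"wy": 0,"wz": 0,"claw": 0},{"tx": -0.5,"ty": 3,"tz": 5,"wx": 0,"wy": 0,"wz": 0.1,"claw": -1},{"tx": -1,"ty": 6,"tz": 1,"wx": 0,"wy": 0,"wz": 0.15,"claw": -1},{"tx": -1,"ty": 6,"tz": 0,"wx": 0,"wy": 0,"wz": 0.15,"claw": -1},{"tx": -1,"ty": 6,"tz": 0,"wx": 0,"wy": 0,"wz": 0.15,"claw": -1},{"tx": -1,"ty": 5,"tz": 0,"wx": 0,"wy": 0,"wz": 0.15,"claw": -1},{"tx": -1,"ty": 4,"tz": 0,"wx": 0,"wy": 0,"wz": 0.15,"claw": -1}]'

```text
clock: 7.82
tcp_pos: [0.4529, 0.2843, 0.1549]
orientation: [0.0, 0.256, 0.967, 0.0]
wrist_force: [0.7, -0.6, -0.3]
finger_gap: 0.0857
grip_force: 0.0
```

Run:
```python
from h import *
g=grab(); cv2.imwrite("pics/top2.png",cv2.resize(g["top"][1]["image"][100:240,120:320],None,fx=3,fy=3))
for n,o in (("top",.0015),("side",-.001)):
    W=g[n][0]; P=comp(W,(.508,-.04),.037+o,.049+o); print(n,rect(P),len(P),np.median(P[:,2]))
    P=comp(W,(.407,.298),.025+o-.006,.025+o+.006); print(rect(P))
s=env.get_state(); print(s["tcp_pos"],s["wrist_force"])
```

```text
top (505.8, -17.3, 109.0, 14.8, -1.384) 194 0.04443429331767812
(390.2, 305.8, 73.3, 14.8, -0.359)
side (506.2, -20.7, 110.3, 14.3, -1.373) 192 0.04125422913463517
(406.5, 298.1, 109.3, 17.4, -0.343)
[0.45231983 0.28563826 0.15480893] [ 1.39116779 -0.27903494 -0.86339583]
```

carry_out --moves '[{"tx": -2.2,"ty": 0.7,"tz": -2,"wx": 0,"wy": 0,"wz": 0.085,"claw": -1},{"tx": -2.2,"ty": 0.6,"tz": -4,"wx": 0,"wy": 0,"wz": 0.085,"claw": -1},{"tx": 0,"ty": 0,"tz": -4,"wx": 0,"wy": 0,"wz": 0,"claw": -1},{"tx": 0,"ty": 0,"tz": -3,"wx": 0,"wy": 0,"wz": 0,"claw": -1},{"tx": 0,"ty": 0,"tz": 0,"wx": 0,"wy": 0,"wz": 0,"claw": -1},{"tx": 0,"ty": 0,"tz": 0,"wx": 0,"wy": 0,"wz": 0,"claw": -1}]'

```text
clock: 8.68
tcp_pos: [0.4101, 0.295, 0.0261]
orientation: [0.0, 0.176, 0.984, 0.0]
wrist_force: [0.7, 0.3, 0.1]
finger_gap: 0.0853
grip_force: 0.0
```

carry_out --moves '[{"tx": -0.2,"ty": 0.35,"tz": -1.2,"wx": 0,"wy": 0,"wz": 0,"claw": -1},{"tx": 0,"ty": 0,"tz": -0.7,"wx": 0,"wy": 0,"wz": 0,"claw": -1},{"tx": 0,"ty": 0,"tz": 0,"wx": 0,"wy": 0,"wz": 0,"claw": 1},{"tx": 0,"ty": 0,"tz": 0,"wx": 0,"wy": 0,"wz": 0,"claw": 1},{"tx": 0,"ty": 0,"tz": 0,"wx": 0,"wy": 0,"wz": 0,"claw": 1},{"tx": 0,"ty": 0,"tz": 0,"wx": 0,"wy": 0,"wz": 0,"claw": 1},{"tx": 0,"ty": 0,"tz": 0,"wx": 0,"wy": 0,"wz": 0,"claw": 1}]'

```text
clock: 9.55
tcp_pos: [0.4076, 0.2987, 0.0068]
orientation: [0.0, 0.176, 0.984, 0.0]
wrist_force: [-0.8, -0.5, 3.1]
finger_gap: 0.0121
grip_force: 59.5
```

carry_out --moves '[{"tx": 0,"ty": 0,"tz": 2,"wx": 0,"wy": 0,"wz": 0,"claw": 1},{"tx": 0,"ty": 0,"tz": 4,"wx": 0,"wy": 0,"wz": 0,"claw": 1},{"tx": 0,"ty": -3.3,"tz": 4,"wx": 0,"wy": 0,"wz": 0,"claw": 1},{"tx": 0.3,"ty": -5,"tz": 0,"wx": 0,"wy": 0,"wz": -0.17,"claw": 1},{"tx": 0.3,"ty": -5,"tz": 0,"wx": 0,"wy": 0,"wz": -0.17,"claw": 1},{"tx": 0.3,"ty": -5,"tz": 0,"wx": 0,"wy": 0,"wz": -0.17,"claw": 1},{"tx": 0.3,"ty": -5,"tz": 0,"wx": 0,"wy": 0,"wz": -0.17,"claw": 1},{"tx": 0.3,"ty": -5,"tz": 0,"wx": 0,"wy": 0,"wz": -0.17,"claw": 1}]'

```text
clock: 10.55
tcp_pos: [0.4217, 0.014, 0.1061]
orientation: [-0.0, 0.568, 0.823, -0.0]
wrist_force: [1.6, 0.4, -2.1]
finger_gap: 0.0131
grip_force: 59.0
```

carry_out --moves '[{"tx": 0.5,"ty": -5,"tz": 0,"wx": 0,"wy": 0,"wz": -0.17,"claw": 1},{"tx": 0,"ty": 0,"tz": -3,"wx": 0,"wy": 0,"wz": 0,"claw": 1},{"tx": 0,"ty": 0,"tz": -3,"wx": 0,"wy": 0,"wz": 0,"claw": 1},{"tx": 0,"ty": 0,"tz": 0,"wx": 0,"wy": 0,"wz": 0,"claw": 1},{"tx": 0,"ty": 0,"tz": 0,"wx": 0,"wy": 0,"wz": 0,"claw": 1},{"tx": 0,"ty": 0,"tz": 0,"wx": 0,"wy": 0,"wz": 0,"claw": 1}]'

```text
clock: 11.3
tcp_pos: [0.4283, -0.0346, 0.0475]
orientation: [0.001, 0.634, 0.773, 0.0]
wrist_force: [0.5, -0.7, -1.9]
finger_gap: 0.0125
grip_force: 58.9
```

carry_out --moves '[{"tx": 0,"ty": 0,"tz": -1.2,"wx": 0,"wy": 0,"wz": 0,"claw": 1},{"tx": 0,"ty": 0,"tz": -0.8,"wx": 0,"wy": 0,"wz": 0,"claw": 1},{"tx": 0,"ty": 0,"tz": -0.2,"wx": 0,"wy": 0,"wz": 0,"claw": 1},{"tx": 0,"ty": 0,"tz": 0,"wx": 0,"wy": 0,"wz": 0,"claw": 1},{"tx": 0,"ty": 0,"tz": 0,"wx": 0,"wy": 0,"wz": 0,"claw": 1}]'

```text
clock: 11.92
tcp_pos: [0.4268, -0.0343, 0.0247]
orientation: [-0.0, 0.634, 0.773, -0.0]
wrist_force: [-4.0, 0.7, 8.9]
finger_gap: 0.0123
grip_force: 60.4
```

carry_out --moves '[{"tx": 0,"ty": 0,"tz": 0.1,"wx": 0,"wy": 0,"wz": 0,"claw": 0.4},{"tx": 0,"ty": 0,"tz": 0,"wx": 0,"wy": 0,"wz": 0,"claw": 0.4},{"tx": 0,"ty": 0,"tz": 0,"wx": 0,"wy": 0,"wz": 0,"claw": 0.4},{"tx": 0,"ty": 0,"tz": 3,"wx": 0,"wy": 0,"wz": 0,"claw": 0.4},{"tx": 0,"ty": 0,"tz": 4,"wx": 0,"wy": 0,"wz": 0.14,"claw": -1},{"tx": 0,"ty": 3.2,"tz": 0,"wx": 0,"wy": 0,"wz": 0.165,"claw": -1},{"tx": -0.3,"ty": 4,"tz": 0,"wx": 0,"wy": 0,"wz": 0.17,"claw": -1},{"tx": -0.4,"ty": 4,"tz": 0,"wx": 0,"wy": 0,"wz": 0.17,"claw": -1}]'

```text
clock: 12.92
tcp_pos: [0.4203, 0.0784, 0.0954]
orientation: [0.0, 0.354, 0.935, 0.0]
wrist_force: [-0.7, 0.4, -0.3]
finger_gap: 0.0854
grip_force: 0.0
```

carry_out --moves '[{"tx": -0.4,"ty": 4,"tz": 0,"wx": 0,"wy": 0,"wz": 0.17,"claw": -1},{"tx": -0.4,"ty": 4,"tz": 0,"wx": 0,"wy": 0,"wz": 0.17,"claw": -1},{"tx": -0.3,"ty": 4,"tz": 0,"wx": 0,"wy": 0,"wz": 0.17,"claw": -1},{"tx": 0,"ty": 0,"tz": -2,"wx": 0,"wy": 0,"wz": 0.162,"claw": -1},{"tx": 0,"ty": 0,"tz": -2,"wx": 0,"wy": 0,"wz": 0,"claw": -1},{"tx": 0,"ty": 0,"tz": 0,"wx": 0,"wy": 0,"wz": 0,"claw": -1},{"tx": 0,"ty": 0,"tz": 0,"wx": 0,"wy": 0,"wz": 0,"claw": -1}]'

```text
clock: 13.8
tcp_pos: [0.4095, 0.1975, 0.0557]
orientation: [0.0, 0.029, 1.0, 0.0]
wrist_force: [-0.2, -0.1, 1.1]
finger_gap: 0.0855
grip_force: 0.0
```

Run:
```python
from h import *
g=grab(); cv2.imwrite("pics/top3.png",cv2.resize(g["top"][1]["image"][110:260,150:320],None,fx=3.5,fy=3.5))
for n,o in (("top",.0015),("side",-.001)):
    W=g[n][0]
    for q in ((.508,-.04),(.425,-.045)):
        P=comp(W,q,.037+o,.049+o); print(n,rect(P),len(P),np.median(P[:,2]))
s=env.get_state(); print(s["tcp_pos"],s["wrist_force"])
```

```text
top (506.0, -17.3, 109.2, 14.2, -1.372) 195 0.04444673307910352
top (425.5, -33.4, 110.1, 14.2, -1.37) 202 0.04436268799703097
side (505.7, -20.0, 112.0, 14.0, -1.38) 190 0.041473602111306185
side (425.0, -34.0, 113.7, 14.1, -1.371) 190 0.041398611820660736
[0.40996057 0.1975399  0.0561443 ] [ 0.00397634 -0.2174922  -0.4727636 ]
```

carry_out --moves '[{"tx": 0,"ty": 0,"tz": -3,"wx": 0,"wy": 0,"wz": 0,"claw": -1},{"tx": 0,"ty": 0,"tz": -2,"wx": 0,"wy": 0,"wz": 0,"claw": -1},{"tx": 0,"ty": 0,"tz": -0.6,"wx": 0,"wy": 0,"wz": 0,"claw": -1},{"tx": 0,"ty": 0,"tz": 0,"wx": 0,"wy": 0,"wz": 0,"claw": 1},{"tx": 0,"ty": 0,"tz": 0,"wx": 0,"wy": 0,"wz": 0,"claw": 1},{"tx": 0,"ty": 0,"tz": 0,"wx": 0,"wy": 0,"wz": 0,"claw": 1},{"tx": 0,"ty": 0,"tz": 0,"wx": 0,"wy": 0,"wz": 0,"claw": 1}]' --newtons 80

```text
clock: 14.78
tcp_pos: [0.4103, 0.1978, 0.0007]
orientation: [0.001, 0.028, 1.0, 0.0]
wrist_force: [-0.7, -0.5, 6.2]
finger_gap: 0.0482
grip_force: 83.7
```

carry_out --moves '[{"tx": 0,"ty": 0,"tz": 2,"wx": 0,"wy": 0,"wz": 0,"claw": 1},{"tx": 0,"ty": 0,"tz": 4,"wx": 0,"wy": 0,"wz": 0.05,"claw": 1},{"tx": 0.7,"ty": -2.5,"tz": 3,"wx": 0,"wy": 0,"wz": 0.05,"claw": 1},{"tx": 1,"ty": -4,"tz": 0,"wx": 0,"wy": 0,"wz": 0.05,"claw": 1},{"tx": 1,"ty": -4,"tz": 0,"wx": 0,"wy": 0,"wz": 0.05,"claw": 1},{"tx": 1,"ty": -4,"tz": 0,"wx": 0,"wy": 0,"wz": 0.053,"claw": 1},{"tx": 1,"ty": -4,"tz": 0,"wx": 0,"wy": 0,"wz": 0,"claw": 1},{"tx": 1,"ty": -4,"tz": 0,"wx": 0,"wy": 0,"wz": 0,"claw": 1}]'

```text
clock: 15.78
tcp_pos: [0.4661, -0.0287, 0.0895]
orientation: [0.0, -0.098, 0.995, 0.0]
wrist_force: [-0.1, 0.2, -4.4]
finger_gap: 0.0481
grip_force: 84.1
```

carry_out --moves '[{"tx": 0,"ty": 0,"tz": -1,"wx": 0,"wy": 0,"wz": 0,"claw": 1},{"tx": 0,"ty": 0,"tz": -1,"wx": 0,"wy": 0,"wz": 0,"claw": 1},{"tx": 0,"ty": 0,"tz": 0,"wx": 0,"wy": 0,"wz": 0,"claw": 1},{"tx": 0,"ty": 0,"tz": 0,"wx": 0,"wy": 0,"wz": 0,"claw": 1}]'

```text
clock: 16.27
tcp_pos: [0.4658, -0.0265, 0.0692]
orientation: [-0.0, -0.099, 0.995, 0.0]
wrist_force: [0.3, 0.2, -4.0]
finger_gap: 0.0486
grip_force: 84.2
```

Run:
```python
from h import *
g=grab(); cv2.imwrite("pics/side4.png",cv2.resize(g["side"][1]["image"][120:300,190:400],None,fx=3,fy=3))
s=env.get_state(); print(s["tcp_pos"],s["wrist_force"],s["orientation"])
for n in g:
    W=g[n][0]; P=comp(W,(.42,-.03),.06,.09); print(rect(P),np.median(P[:,2]))
```

```text
[ 0.46628716 -0.02684774  0.06956954] [-1.09748023 -0.46991818 -3.99401327] [ 1.69683680e-04 -9.85846716e-02  9.95128652e-01  1.63919362e-06]
(749.4, 129.9, 47.3, 1.3, 1.567) 0.07733036266663662
(464.1, -33.4, 141.2, 66.5, 0.17) 0.08641500773934652
```

View pics/side4.png

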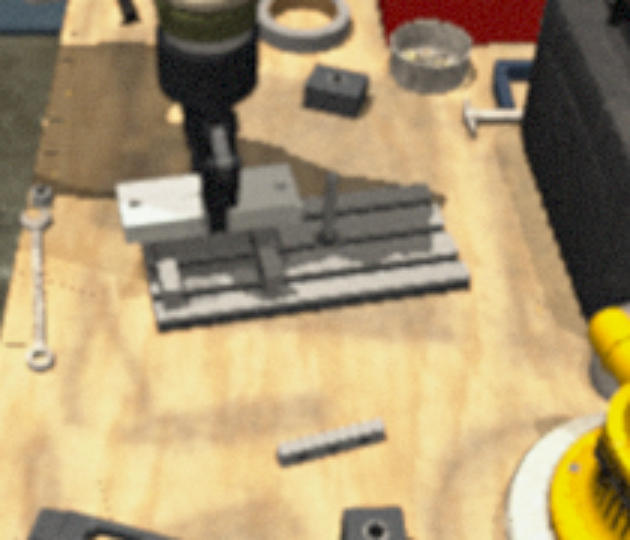

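The side crop shows the bar held level at (210,205), above both parallels (about (165,270) and (265,260)), with its rear end short of the stud at (330,210). Next I'll lower it.

carry_out --moves '[{"tx": 0,"ty": 0,"tz": -1.5,"wx": 0,"wy": 0,"wz": 0,"claw": 1},{"tx": 0,"ty": 0,"tz": -0.7,"wx": 0,"wy": 0,"wz": 0,"claw": 1},{"tx": 0,"ty": 0,"tz": -0.4,"wx": 0,"wy": 0,"wz": 0,"claw": 1},{"tx": 0,"ty": 0,"tz": 0,"wx": 0,"wy": 0,"wz": 0,"claw": 1},{"tx": 0,"ty": 0,"tz": 0,"wx": 0,"wy": 0,"wz": 0,"claw": 1}]'

```text
clock: 17.0
tcp_pos: [0.4664, -0.0274, 0.0437]
orientation: [0.0, -0.098, 0.995, 0.0]
wrist_force: [-2.1, 0.5, -0.3]
finger_gap: 0.0481
grip_force: 84.7
```

carry_out --moves '[{"tx": 0,"ty": 0,"tz": -0.05,"wx": 0,"wy": 0,"wz": 0,"claw": -0.4},{"tx": 0,"ty": 0,"tz": 0,"wx": 0,"wy": 0,"wz": 0,"claw": -0.4},{"tx": 0,"ty": 0,"tz": 0,"wx": 0,"wy": 0,"wz": 0,"claw": -0.4},{"tx": 0,"ty": 0,"tz": 3,"wx": 0,"wy": 0,"wz": 0,"claw": -0.4},{"tx": 0,"ty": 0,"tz": 4.5,"wx": 0,"wy": 0,"wz": 0,"claw": -0.4},{"tx": 0.5,"ty": -4,"tz": 4.5,"wx": 0,"wy": 0,"wz": -0.05,"claw": -0.4},{"tx": 1.5,"ty": -4,"tz": 0,"wx": 0,"wy": 0,"wz": -0.05,"claw": -0.4},{"tx": 2,"ty": -4,"tz": 0,"wx": 0,"wy": 0,"wz": -0.057,"claw": -0.4}]'

```text
clock: 18.0
tcp_pos: [0.507, -0.1489, 0.1641]
orientation: [0.001, -0.019, 1.0, -0.0]
wrist_force: [-0.3, 0.9, -0.2]
finger_gap: 0.0602
grip_force: 0.0
```

carry_out --moves '[{"tx": 2,"ty": -4,"tz": 0,"wx": 0,"wy": 0,"wz": 0,"claw": -0.4},{"tx": 2,"ty": -4,"tz": 0,"wx": 0,"wy": 0,"wz": 0,"claw": -0.4},{"tx": 2,"ty": -4,"tz": 0,"wx": 0,"wy": 0,"wz": 0,"claw": -0.4},{"tx": 1.3,"ty": -4,"tz": 0,"wx": 0,"wy": 0,"wz": 0,"claw": -0.4},{"tx": 0,"ty": 0,"tz": -4,"wx": 0,"wy": 0,"wz": 0,"claw": -0.4},{"tx": 0,"ty": 0,"tz": -3,"wx": 0,"wy": 0,"wz": 0,"claw": -0.4},{"tx": 0,"ty": 0,"tz": 0,"wx": 0,"wy": 0,"wz": 0,"claw": -0.4},{"tx": 0,"ty": 0,"tz": 0,"wx": 0,"wy": 0,"wz": 0,"claw": -0.4}]'

```text
clock: 19.0
tcp_pos: [0.5798, -0.3078, 0.094]
orientation: [0.001, -0.02, 1.0, -0.0]
wrist_force: [0.4, -0.8, 0.5]
finger_gap: 0.06
grip_force: 0.0
```

Run:
```python
from h import *
g=grab()
cv2.imwrite("pics/top5.png",cv2.resize(g["top"][1]["image"][100:250,220:420],None,fx=3,fy=3))
for n,o in (("top",.0015),("side",-.001)):
    W=g[n][0]
    P=comp(W,(.45,-.03),.058+o,.069+o); print(n,"bar",rect(P),len(P),np.median(P[:,2]))
    A=np.c_[P[:,:2],np.ones(len(P))]; print("  plane",np.linalg.lstsq(A,P[:,2],rcond=None)[0].round(4))
    for q in ((.508,-.07),(.425,-.08)):
        Q=comp(W,q,.037+o,.049+o); print("  par",rect(Q),len(Q))
s=env.get_state(); print(s["tcp_pos"],s["wrist_force"],s["finger_gap"])
```

```text
top bar (478.2, -24.3, 110.8, 50.0, 0.196) 554 0.06449162453525609
  plane [-0.001  -0.0114  0.0647]
  par (513.9, -57.7, 26.0, 14.0, -1.339) 49
  par (433.7, -74.1, 25.8, 13.9, 1.559) 49
side bar (463.2, -28.1, 140.1, 54.3, 0.191) 876 0.061355385080976876
  plane [-0.0035  0.0114  0.0633]
  par (470.0, -66.6, 136.7, 34.0, 0.185) 230
  par (470.0, -66.6, 136.7, 34.0, 0.185) 230
[ 0.58028965 -0.30806805  0.09485148] [-0.26035437  0.26886547 -0.020452  ] 0.05980298578029045
```

View pics/top5.png

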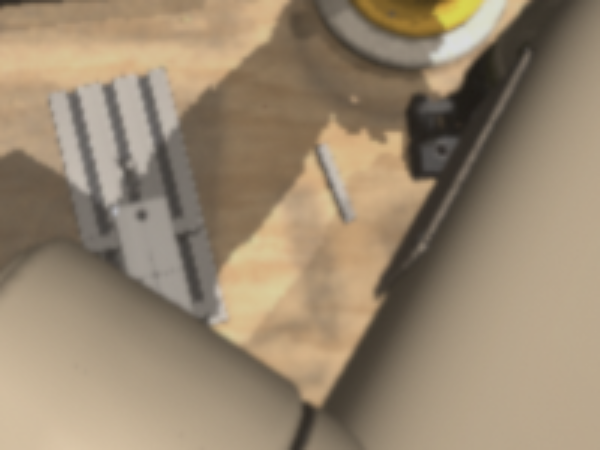

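The top crop shows the bar seated in line with the slots at (155,250), with its rear hole at (140,215) just ahead of the stud. The gripper is above the tall block at (430,150).

carry_out --moves '[{"tx": 0,"ty": 0.1,"tz": -3.5,"wx": 0,"wy": 0,"wz": 0,"claw": -0.4},{"tx": 0,"ty": 0,"tz": -3.2,"wx": 0,"wy": 0,"wz": 0,"claw": -0.4},{"tx": 0,"ty": 0,"tz": -1.1,"wx": 0,"wy": 0,"wz": 0,"claw": -0.4},{"tx": 0,"ty": 0,"tz": 0,"wx": 0,"wy": 0,"wz": 0,"claw": 0},{"tx": 0,"ty": 0,"tz": 0,"wx": 0,"wy": 0,"wz": 0,"claw": 1},{"tx": 0,"ty": 0,"tz": 0,"wx": 0,"wy": 0,"wz": 0,"claw": 1},{"tx": 0,"ty": 0,"tz": 0,"wx": 0,"wy": 0,"wz": 0,"claw": 1},{"tx": 0,"ty": 0,"tz": 0,"wx": 0,"wy": 0,"wz": 0,"claw": 1}]'

```text
clock: 20.1
tcp_pos: [0.58, -0.307, 0.0162]
orientation: [0.001, -0.02, 1.0, -0.001]
wrist_force: [-1.2, 0.9, 5.6]
finger_gap: 0.0385
grip_force: 82.2
```

carry_out --moves '[{"tx": 0,"ty": 0,"tz": 2,"wx": 0,"wy": 0,"wz": 0,"claw": 1},{"tx": 0,"ty": 0,"tz": 4,"wx": 0,"wy": 0,"wz": 0,"claw": 1},{"tx": 1,"ty": 2.4,"tz": 3,"wx": 0,"wy": 0,"wz": 0.05,"claw": 1},{"tx": 1.3,"ty": 4.5,"tz": 0,"wx": 0,"wy": 0,"wz": 0.05,"claw": 1},{"tx": 1,"ty": 5,"tz": 0,"wx": 0,"wy": 0,"wz": 0.057,"claw": 1},{"tx": 0,"ty": 5,"tz": 0,"wx": 0,"wy": 0,"wz": 0,"claw": 1},{"tx": 0,"ty": 5,"tz": 0,"wx": 0,"wy": 0,"wz": 0,"claw": 1},{"tx": 0,"ty": 5,"tz": 0,"wx": 0,"wy": 0,"wz": 0,"claw": 1}]'

```text
clock: 21.1
tcp_pos: [0.6113, -0.0357, 0.1037]
orientation: [-0.001, -0.098, 0.995, 0.0]
wrist_force: [1.0, -0.1, -4.0]
finger_gap: 0.0388
grip_force: 81.6
```

carry_out --moves '[{"tx": 0,"ty": 4,"tz": 0,"wx": 0,"wy": 0,"wz": 0,"claw": 1},{"tx": 0,"ty": 0,"tz": -2,"wx": 0,"wy": 0,"wz": 0,"claw": 1},{"tx": 0,"ty": 0,"tz": -2,"wx": 0,"wy": 0,"wz": 0,"claw": 1},{"tx": 0,"ty": 0,"tz": 0,"wx": 0,"wy": 0,"wz": 0,"claw": 1},{"tx": 0,"ty": 0,"tz": 0,"wx": 0,"wy": 0,"wz": 0,"claw": 1}]'

```text
clock: 21.72
tcp_pos: [0.6121, 0.0024, 0.0649]
orientation: [-0.0, -0.098, 0.995, 0.0]
wrist_force: [1.1, 0.2, -3.9]
finger_gap: 0.0386
grip_force: 81.4
```

carry_out --moves '[{"tx": 0.05,"ty": 0,"tz": -1.8,"wx": 0,"wy": 0,"wz": 0,"claw": 1},{"tx": 0,"ty": 0,"tz": -0.9,"wx": 0,"wy": 0,"wz": 0,"claw": 1},{"tx": 0,"ty": 0,"tz": -0.4,"wx": 0,"wy": 0,"wz": 0,"claw": 1},{"tx": 0,"ty": 0,"tz": 0,"wx": 0,"wy": 0,"wz": 0,"claw": 1},{"tx": 0,"ty": 0,"tz": 0,"wx": 0,"wy": 0,"wz": 0,"claw": 1}]'

```text
clock: 22.35
tcp_pos: [0.6131, 0.0024, 0.0343]
orientation: [0.0, -0.098, 0.995, -0.0]
wrist_force: [1.2, 0.2, -3.8]
finger_gap: 0.0389
grip_force: 81.9
```

carry_out --moves '[{"tx": 0,"ty": 0,"tz": -0.1,"wx": 0,"wy": 0,"wz": 0,"claw": 1},{"tx": 0,"ty": 0,"tz": 0,"wx": 0,"wy": 0,"wz": 0,"claw": 1},{"tx": 0,"ty": 0,"tz": 0,"wx": 0,"wy": 0,"wz": 0,"claw": 1}]'

```text
clock: 22.72
tcp_pos: [0.6132, 0.0024, 0.0342]
orientation: [0.001, -0.098, 0.995, -0.0]
wrist_force: [-3.5, 0.2, 6.3]
finger_gap: 0.0389
grip_force: 82.8
```

carry_out --moves '[{"tx": 0,"ty": 0,"tz": 0.1,"wx": 0,"wy": 0,"wz": 0,"claw": -0.4},{"tx": 0,"ty": 0,"tz": 0,"wx": 0,"wy": 0,"wz": 0,"claw": -0.4},{"tx": 0,"ty": 0,"tz": 0,"wx": 0,"wy": 0,"wz": 0,"claw": -0.4},{"tx": 0,"ty": 0,"tz": 3.5,"wx": 0,"wy": 0,"wz": 0,"claw": -0.4},{"tx": 0,"ty": 0,"tz": 5,"wx": 0,"wy": 0,"wz": 0,"claw": -0.4},{"tx": 0,"ty": -3,"tz": 4,"wx": 0,"wy": 0,"wz": -0.06,"claw": -0.4},{"tx": -2,"ty": -4,"tz": 0,"wx": 0,"wy": 0,"wz": -0.06,"claw": -0.4},{"tx": -3,"ty": -4,"tz": 0,"wx": 0,"wy": 0,"wz": -0.06,"claw": -0.4}]'

```text
clock: 23.72
tcp_pos: [0.5633, -0.1087, 0.1595]
orientation: [0.001, -0.008, 1.0, -0.0]
wrist_force: [-0.1, -1.6, 0.0]
finger_gap: 0.0595
grip_force: 0.0
```

carry_out --moves '[{"tx": -3,"ty": -4,"tz": 0,"wx": 0,"wy": 0,"wz": -0.06,"claw": -0.4},{"tx": -3,"ty": -4,"tz": 0,"wx": 0,"wy": 0,"wz": -0.06,"claw": -0.4},{"tx": -3,"ty": -4,"tz": 0,"wx": 0,"wy": 0,"wz": -0.06,"claw": -0.4},{"tx": -3,"ty": -4,"tz": -2,"wx": 0,"wy": 0,"wz": -0.06,"claw": -0.4},{"tx": -3.4,"ty": -3,"tz": -3,"wx": 0,"wy": 0,"wz": -0.064,"claw": -0.4},{"tx": 0,"ty": 0,"tz": -3,"wx": 0,"wy": 0,"wz": 0,"claw": -0.4},{"tx": 0,"ty": 0,"tz": 0,"wx": 0,"wy": 0,"wz": 0,"claw": -0.4},{"tx": 0,"ty": 0,"tz": 0,"wx": 0,"wy": 0,"wz": 0,"claw": -0.4}]'

```text
clock: 24.72
tcp_pos: [0.4094, -0.2977, 0.0797]
orientation: [0.0, 0.143, 0.99, -0.0]
wrist_force: [-0.3, 0.1, -0.6]
finger_gap: 0.0596
grip_force: 0.0
```

Run:
```python
from h import *
g=grab()
cv2.imwrite("pics/top6.png",cv2.resize(g["top"][1]["image"][100:250,220:420],None,fx=3,fy=3))
for n,o in (("top",.0015),("side",-.001)):
    W=g[n][0]
    for k,q in (("bar",(.45,-.03)),("tall",(.612,0))):
        P=comp(W,q,.058+o,.069+o); print(n,k,rect(P),len(P),np.median(P[:,2]))
    P=comp(W,(.38,-.29),.007,.018); print(" strap",rect(P))
    Q=pts(W,.55,.58,-.025,.01,.08+o,.105); print(" stud",len(Q),np.median(Q,0).round(4),Q.min(0).round(4),Q.max(0).round(4))
s=env.get_state(); print(s["tcp_pos"],s["orientation"],s["finger_gap"])
```

```text
top bar (463.9, -27.2, 140.4, 50.0, 0.196) 888 0.06456457196136761
top tall (611.3, 2.9, 39.6, 39.5, 0.21) 195 0.06468651591817842
 strap (382.0, -288.5, 64.3, 35.7, -0.266)
 stud 12 [ 0.5603 -0.0065  0.0941] [ 0.5582 -0.0093  0.0816] [ 0.5669 -0.0036  0.0982]
side bar (476.2, -27.3, 114.2, 54.6, 0.183) 709 0.06152285891599141
side tall (611.4, 0.2, 41.8, 39.5, -1.355) 189 0.06137230170140617
 strap (407.6, -297.2, 120.3, 34.1, -0.28)
 stud 24 [ 0.5624 -0.011   0.0879] [ 0.5577 -0.0147  0.079 ] [ 0.5655 -0.0059  0.0945]
[ 0.40994434 -0.29788481  0.08023385] [ 9.98771900e-04  1.42794611e-01  9.89751593e-01 -6.97098132e-04] 0.05967393882424177
```

carry_out --moves '[{"tx": 0,"ty": 0.05,"tz": -4,"wx": 0,"wy": 0,"wz": 0,"claw": -0.4},{"tx": 0,"ty": 0,"tz": -3,"wx": 0,"wy": 0,"wz": 0,"claw": -0.4},{"tx": 0,"ty": 0,"tz": -1,"wx": 0,"wy": 0,"wz": 0,"claw": -0.4},{"tx": 0,"ty": 0,"tz": 0,"wx": 0,"wy": 0,"wz": 0,"claw": -0.2},{"tx": 0,"ty": 0,"tz": 0,"wx": 0,"wy": 0,"wz": 0,"claw": 1},{"tx": 0,"ty": 0,"tz": 0,"wx": 0,"wy": 0,"wz": 0,"claw": 1},{"tx": 0,"ty": 0,"tz": 0,"wx": 0,"wy": 0,"wz": 0,"claw": 1},{"tx": 0,"ty": 0,"tz": 0,"wx": 0,"wy": 0,"wz": 0,"claw": 1}]'

```text
clock: 25.82
tcp_pos: [0.4097, -0.2979, 0.0006]
orientation: [0.001, 0.143, 0.99, -0.001]
wrist_force: [-0.3, 0.9, 5.6]
finger_gap: 0.0296
grip_force: 79.7
```

carry_out --moves '[{"tx": 0,"ty": 0,"tz": 2,"wx": 0,"wy": 0,"wz": 0,"claw": 1},{"tx": 0,"ty": 0,"tz": 4,"wx": 0,"wy": 0,"wz": 0,"claw": 1},{"tx": 0,"ty": 1,"tz": 5,"wx": 0,"wy": 0,"wz": 0.06,"claw": 1},{"tx": 2,"ty": 4,"tz": 3,"wx": 0,"wy": 0,"wz": 0.07,"claw": 1},{"tx": 2,"ty": 4,"tz": 0,"wx": 0,"wy": 0,"wz": 0.07,"claw": 1},{"tx": 2,"ty": 4,"tz": 0,"wx": 0,"wy": 0,"wz": 0.07,"claw": 1},{"tx": 2,"ty": 4,"tz": 0,"wx": 0,"wy": 0,"wz": 0.07,"claw": 1},{"tx": 2,"ty": 4,"tz": 0,"wx": 0,"wy": 0,"wz": 0.07,"claw": 1}]'

```text
clock: 26.82
tcp_pos: [0.5092, -0.0857, 0.1395]
orientation: [0.0, -0.062, 0.998, -0.0]
wrist_force: [0.5, -0.5, -3.1]
finger_gap: 0.0297
grip_force: 80.0
```

carry_out --moves '[{"tx": 2.2,"ty": 4,"tz": 0,"wx": 0,"wy": 0,"wz": 0.074,"claw": 1},{"tx": 2,"ty": 3,"tz": 0,"wx": 0,"wy": 0,"wz": 0,"claw": 1},{"tx": 1,"ty": 1,"tz": 0,"wx": 0,"wy": 0,"wz": 0,"claw": 1},{"tx": 0,"ty": 0,"tz": -1,"wx": 0,"wy": 0,"wz": 0,"claw": 1},{"tx": 0,"ty": 0,"tz": -1,"wx": 0,"wy": 0,"wz": 0,"claw": 1},{"tx": 0,"ty": 0,"tz": 0,"wx": 0,"wy": 0,"wz": 0,"claw": 1},{"tx": 0,"ty": 0,"tz": 0,"wx": 0,"wy": 0,"wz": 0,"claw": 1}]'

```text
clock: 27.7
tcp_pos: [0.5602, -0.0078, 0.1187]
orientation: [-0.0, -0.097, 0.995, 0.0]
wrist_force: [0.0, 0.5, -2.1]
finger_gap: 0.0296
grip_force: 80.0
```

Run:
```python
from h import *
g=grab()
cv2.imwrite("pics/side7.png",cv2.resize(g["side"][1]["image"][100:260,200:400],None,fx=3.5,fy=3.5))
s=env.get_state(); print(s["tcp_pos"],s["orientation"],s["finger_gap"],s["wrist_force"],s["ft_torque"])
for n in g:
    W=g[n][0]; P=pts(W,.47,.66,-.05,.05,.11,.16); print(n,len(P), P.min(0).round(3),P.max(0).round(3))
```

```text
[ 0.56076381 -0.00751951  0.11917137] [ 2.60481802e-04 -9.75083294e-02  9.95234675e-01 -1.83313995e-05] 0.029523344596857244 [ 0.06116786 -0.38448599 -2.14774023] [ 0.01990039  0.0118381  -0.00193827]Traceback (most recent call last):
  File "<stdin>", line 6, in <module>
    return umr_minimum(a, axis, None, out, keepdims, initial, where)
ValueError: zero-size array to reduction operation minimum which has no identity
```

View pics/side7.png

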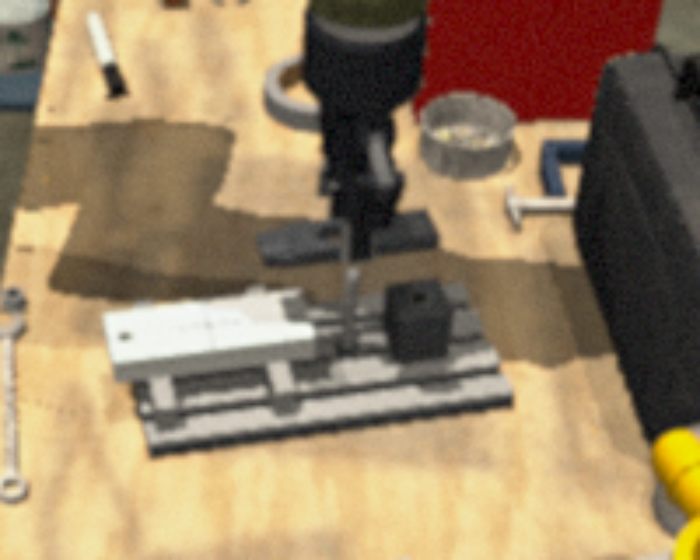

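The side crop shows the strap held level, from (262,250) to (437,230). The stud top is at (352,265), directly below the slot, the bar is on its parallels to the left, and the tall block is at (418,320). I'll lower it in stages.

carry_out --moves '[{"tx": 0.1,"ty": 0,"tz": -1.5,"wx": 0,"wy": 0,"wz": 0,"claw": 1},{"tx": 0,"ty": 0,"tz": -1,"wx": 0,"wy": 0,"wz": 0,"claw": 1},{"tx": 0,"ty": 0,"tz": -0.8,"wx": 0,"wy": 0,"wz": 0,"claw": 1},{"tx": 0,"ty": 0,"tz": 0,"wx": 0,"wy": 0,"wz": 0,"claw": 1}]'

```text
clock: 28.3
tcp_pos: [0.5609, -0.0068, 0.0847]
orientation: [-0.001, -0.098, 0.995, 0.0]
wrist_force: [-0.7, 0.0, -2.8]
finger_gap: 0.0298
grip_force: 80.0
```

Over the stud with no contact force. I'll continue down.

carry_out --moves '[{"tx": 0,"ty": 0,"tz": -1,"wx": 0,"wy": 0,"wz": 0,"claw": 1},{"tx": 0,"ty": 0,"tz": -0.8,"wx": 0,"wy": 0,"wz": 0,"claw": 1},{"tx": 0,"ty": 0,"tz": -0.3,"wx": 0,"wy": 0,"wz": 0,"claw": 1},{"tx": 0,"ty": 0,"tz": 0,"wx": 0,"wy": 0,"wz": 0,"claw": 1},{"tx": 0,"ty": 0,"tz": 0,"wx": 0,"wy": 0,"wz": 0,"claw": 1}]'

```text
clock: 28.92
tcp_pos: [0.5619, -0.0071, 0.0651]
orientation: [0.0, -0.098, 0.995, -0.0]
wrist_force: [-0.5, -0.3, -2.5]
finger_gap: 0.0296
grip_force: 80.1
```

carry_out --moves '[{"tx": 0,"ty": 0,"tz": -0.15,"wx": 0,"wy": 0,"wz": 0,"claw": 1},{"tx": 0,"ty": 0,"tz": 0,"wx": 0,"wy": 0,"wz": 0,"claw": 1},{"tx": 0,"ty": 0,"tz": 0,"wx": 0,"wy": 0,"wz": 0,"claw": 1},{"tx": 0,"ty": 0,"tz": 0,"wx": 0,"wy": 0,"wz": 0,"claw": 1}]'

```text
clock: 29.42
tcp_pos: [0.5621, -0.007, 0.0637]
orientation: [0.0, -0.098, 0.995, -0.0]
wrist_force: [-0.1, -0.3, -0.4]
finger_gap: 0.0295
grip_force: 80.3
```

carry_out --moves '[{"tx": 0,"ty": 0,"tz": 0,"wx": 0,"wy": 0,"wz": 0,"claw": -0.3},{"tx": 0,"ty": 0,"tz": 0,"wx": 0,"wy": 0,"wz": 0,"claw": -0.3},{"tx": 0,"ty": 0,"tz": 0,"wx": 0,"wy": 0,"wz": 0,"claw": -0.3},{"tx": 0,"ty": 0,"tz": 2,"wx": 0,"wy": 0,"wz": 0,"claw": -0.3},{"tx": 0,"ty": 0,"tz": 4,"wx": 0,"wy": 0,"wz": 0,"claw": -0.3},{"tx": 0,"ty": 0,"tz": 5,"wx": 0,"wy": 0,"wz": 0,"claw": -0.3},{"tx": 0,"ty": -4,"tz": 3,"wx": 0,"wy": 0,"wz": 0,"claw": -0.3},{"tx": 0,"ty": -5,"tz": 0,"wx": 0,"wy": 0,"wz": 0,"claw": -0.3}]'

```text
clock: 30.42
tcp_pos: [0.5636, -0.0976, 0.2069]
orientation: [0.003, -0.099, 0.995, -0.001]
wrist_force: [0.1, -0.0, -1.0]
finger_gap: 0.0557
grip_force: 0.0
```

carry_out --moves '[{"tx": -3,"ty": -5,"tz": 0,"wx": 0,"wy": 0,"wz": 0,"claw": -0.3},{"tx": -4,"ty": -5,"tz": 0,"wx": 0,"wy": 0,"wz": 0,"claw": -0.3},{"tx": -4,"ty": -5,"tz": 0,"wx": 0,"wy": 0,"wz": 0,"claw": -0.3},{"tx": -3,"ty": -5,"tz": 0,"wx": 0,"wy": 0,"wz": 0,"claw": -0.3},{"tx": 0,"ty": 0,"tz": 0,"wx": 0,"wy": 0,"wz": 0,"claw": -0.3},{"tx": 0,"ty": 0,"tz": 0,"wx": 0,"wy": 0,"wz": 0,"claw": -0.3}]'

```text
clock: 31.18
tcp_pos: [0.4235, -0.2945, 0.2033]
orientation: [0.0, -0.097, 0.995, 0.0]
wrist_force: [0.9, -0.5, -0.4]
finger_gap: 0.0555
grip_force: 0.0
```

Run:
```python
from h import *
g=grab()
cv2.imwrite("pics/fin.png",np.hstack([cv2.resize(g["top"][1]["image"][115:225,220:320],(400,440)),cv2.resize(g["side"][1]["image"][150:260,210:310],(400,440))]))
for n,o in (("top",.0015),("side",-.0015)):
    W=g[n][0]
    P=comp(W,(.54,-.015),.070+o,.081+o); print(n,"strap",rect(P),len(P),np.median(P[:,2]))
    A=np.c_[P[:,:2],np.ones(len(P))]; print("  plane",np.linalg.lstsq(A,P[:,2],rcond=None)[0].round(4))
    P=comp(W,(.43,-.035),.058+o,.069+o); print(" bar",rect(P),len(P))
    Q=pts(W,.55,.58,-.025,.01,.085+o,.105); print(" stud",len(Q),Q.min(0).round(4),Q.max(0).round(4))
s=env.get_state(); print(s["tcp_pos"],s["clock"])
```

```text
top strap (559.0, -6.7, 120.3, 32.0, 0.203) 400 0.07634093076850257
  plane [0.0138 0.0023 0.0686]
 bar (463.7, -27.2, 140.3, 50.1, 0.197) 776
 stud 10 [ 0.5579 -0.0093  0.091 ] [ 0.5667 -0.0036  0.1   ]
side strap (558.5, -9.4, 120.5, 36.4, 0.201) 442 0.07318018364003093
  plane [0.0047 0.0212 0.0705]
 bar (523.8, -16.2, 218.4, 55.7, 0.211) 771
 stud 18 [ 0.5577 -0.0142  0.0846] [ 0.5652 -0.0036  0.0958]
[ 0.4241728  -0.29355359  0.20330739] 31.275
```

View pics/fin.png

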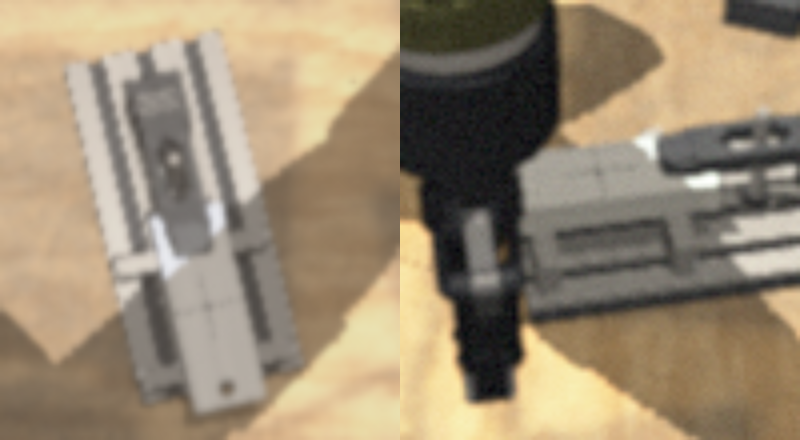

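The final crop shows the strap level over the stud at (173,160). Its nose is on the bar above the rear parallel at about (190,255), and its heel is on the tall block. The scribed cross at (208,308) is clear, and all measured offsets are within limits, so I'm handing it in.

```bash
python3 -c "
from workcell import env
print(env.hand_in())"
```

```text
the job is handed in; nothing more can be done
None
```

The setup is finished and handed in at about 31 s of the 118 s allowed: bar on the two matching parallels, tall block behind the stud, and strap level over the stud. My last camera readings were inside your limits, but the hand-in returned no verdict.

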